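# Shut the cheese tub and check its lid with the push gauge

### The job

The lid of the larger white cheese tub is only loosely on: press it straight down until it is fully seated and level all round. Then take the push gauge out of its wooden stand by its square grip and hold it upright with its foot on the round grey spot on that lid, pressing lightly so that the spring plunger is about half way in and never driven to its stop. Finish while still holding the gauge like that, and leave the other things on the bench alone.

Things in the scene. Friction and masses are not known exactly. Their poses are not given: they have to be found in the camera images.
- tub: round white plastic tub fixed to the bench, 120 mm across, 80 mm tall, flat upper rim at 80 mm; origin at the centre of its underside, z up. Six sprung nubs inside the mouth grip the lid's plug.
- lid: loose round white lid: flange 124 mm across, 5 mm thick, on a tapered plug 105 mm across, 22 mm deep; flat top, pull tab at its -x edge. Origin at the centre of the plug's underside, z up. It starts in the tub's mouth, flange about 11 mm above the rim; pressed in the middle with 8 to 20 N it slides until the flange rests on the rim (origin 58 mm, top 85 mm above the bench) and stays.
- lid_top (a point): centre of the lid's flat top; where to press the lid down, e.g. with closed fingertips
- spot (a point): centre of the flat grey round spot, 24 mm across, printed on the lid's top, 34 mm from the lid's centre along the lid's +y
- stand: wooden block fixed to the bench, 75 x 75 x 80 mm, with an upright 30 mm through hole in its top, in which the gauge stands; origin at the centre of its underside
- gauge: push gauge standing upright, about 0.15 kg. Origin on its axis at its collar's underside (the stand's top), z up. Collar 42 mm across, z 0 to 6 mm; black square grip 28 x 28 mm along its x and y, z 6 to 66; round dial head 34 mm across, z 66 to 75. Below, a barrel 27 mm across to z -40, from which the plunger stands out 28 mm. Lift it straight up 80 mm to clear the stand.
- gauge_grip (a point): middle of the gauge's square grip, 38 mm above its origin, on the axis; take it here with the fingers pointing down, closing along the gauge's x or y
- gauge_tip (a point): centre of the underside of the plunger's foot (a steel disc 14 mm across); 68 mm below the gauge's origin when the plunger is out, and it moves with the plunger
- plunger (a joint): how far the gauge's spring plunger is pushed in: 0 out, 0.016 m at its stop; the spring gives 0.4 N per mm (about 3.2 N half way)
- wheel_a: bystander, leave alone: cheese wheel, 110 mm across, 65 mm tall; origin at its underside
- wheel_b: bystander, leave alone: cheese wheel, 96 mm across, 55 mm tall; origin at its underside
- small_tub: bystander, leave alone: small closed white tub, 86 mm across, 56 mm tall, already shut; not the one to work on; origin at its underside
- trier: bystander, leave alone: cheese trier lying flat: steel rod 16 mm thick, 85 mm long (along its x), wooden cross handle 70 mm long; origin at its underside
- brush: bystander, leave alone: hand brush lying flat along its x, under 40 mm tall; origin at its underside
- jar: bystander, leave alone: amber glass jar with steel cap, 60 mm across, 85 mm tall; origin at its underside
- tag_block: bystander, leave alone: cardboard box of tags, 75 x 55 x 30 mm; origin at its underside

How it is judged:
By the outcome, as a careful person would: the job done as asked, in the order asked, and still so for the second after the job is handed in, while the arm keeps its last pose, push and grip.
It also fails if it takes over 56 s, if anything falls off the work surface, if the arm or the gripper's body presses on something with over 40 N, if the wrist force passes 120 N, or if a joint passes its speed limit or range.

### The arm

A 6-joint arm with a two-finger parallel gripper is mounted at the origin on the work surface. World frame = base frame: x ahead of the robot, y to its left, z up, the work surface at z = 0. Lengths are in m, angles in degrees, forces in N, time in s.
With the tool pointing down it reaches from about 0.35 to 0.95 m from the base axis. Payload 17.4 kg.
Tool frame: the origin (TCP) lies at the very end of the fingers, on their centre line; the grasp point (between the pads) lies 19 mm behind it; z points along the fingers, y is the line along which they close (so a half turn about z gives the same grasp; the last joint's range is limited). The gripper opens to 93 mm and grips with 3 to 60 N. Pads are 15 mm wide; open, the fingers measure 128 mm over their backs; the gripper's body (75 mm by 188 mm) begins 65 mm behind the grasp point.
Start: joints at [-2.166, 6.646, 82.598, -0, 90.757, -2.166], TCP at [0.675, -0, 0.219] pointing down, gripper open.
Joint ranges: [-162.19, 162.19], [-47.58, 125.68], [4.15, 143.07], [-65.23, 245.23], [0.69, 171.88], [-170.13, 170.13]. Speed limits (degrees/s): [108.29, 108.29, 127.2, 180, 180, 180].

### API

Orientations are given as [roll, pitch, yaw] about the fixed x, y, z axes, in that order (R = Rz(yaw) Ry(pitch) Rx(roll)).
In Python, from bench import ctrl, capture, camera_model, sense gives the robot as it stands (ctrl), with the cameras as plain functions and the readings as plain functions.
- The arm moves only by the tool step_hand, called after "Call:" in YAML: its name, and indented under it one key for each argument. Schema: {"type":"object","properties":{"rows":{"type":"string"},"only":{"type":"string"},"quiet":{"type":"boolean"},"lines":{"type":"string"}},"required":["rows"],"additionalProperties":false}. rows is a string of 1 to 20 rows, parted by a bar, with the numbers parted by commas; each row has 7 numbers: the finger opening in m, then dx, dy, dz in a scale on which 1.0 is 0.75 m, then a rotation vector rx, ry, rz in fractions of the full range, 1 being 120 degrees; each row shifts and turns the commanded pose from where the row before left it, along the tool's axes as they then stand; what a row does not reach is not made up. A row lasts 1/10 s, in which the tool goes at most 0.05 m and 8.59 degrees, less where a joint would pass 70% of its speed; a pose out of reach is approached as far as the arm can. The fingers move at their own pace and stop on an object; the grip force is fixed at half the most. Time passes only in rows, so rows that do not move let the fingers close. The tool returns the time, the measured TCP pose, the force, the opening and the grip force at its end. only (a regular expression) keeps the lines of the reply that match it, lines (a string "A,B") keeps lines A to B, and quiet returns only ok. No shift or turn number may pass 1 either way. Input that does not fit is refused with a message, and nothing moves.
- sense(): the state, without advancing time (a new reading comes with each control period).
- capture(name): name is "scene" or "side" or "wrist"; returns the picture (420x560x3 uint8, red, green, blue); there is no depth.
- camera_model(name): a dict with "fovy" (degrees; the focal length in pixels is half the picture's height over the tangent of half this angle, whatever the lens; pixels are square), "cx", "cy" (the principal point, pixels), "cam_to_world" (4x4, takes a point from camera to world coordinates). Camera axes: x right, y down, z forward; pixel columns grow to the right and rows downward; lengths in m; the calibration is good to about 2 mm. A picture is of the moment at which its call begins: read the wrist's pose just before it. camera_model takes no time and is no camera call; for the wrist camera it gives the pose at the moment of the call.
- ctrl.close_job(): hands the job in; it is judged then, once.
The state is a dict: "time_s": time; "qpos": joint angles; "joint_velocities": joint speeds; "joint_efforts": joint torques, N m; "eef_pos": TCP position; "tool_rot": TCP orientation; "contact_force": force on the tool from outside, world axes, zero at the start; "moment": the same for the moment, N m; "gripper_width": finger opening in m; "grip_force": force on a finger pad.
Only numpy, scipy, OpenCV 4.12 (cv2) and the standard library are available. Lean on these libraries where they do the work, as an engineer would, in place of code of your own. Each camera call takes 0.05 s, during which the arm holds its last target. There are 200 camera calls.

## Working session

There is one attempt and no reset: what is moved stays moved. The work goes in short steps, Python scripts to look and compute and a tool call to move; the robot and the scene stay as the last step left them, time stands still between calls to the robot, and variables do not carry over. Pictures are saved under pics/ and viewed, at most 10 in all, crops included, and the job is handed in when it is done.

```bash
ls; mkdir -p pics; python3 - <<'E'
from bench import ctrl, capture, camera_model, sense
import cv2,numpy as np
s=sense();print(s)
for n in ["scene","side","wrist"]:
    m=camera_model(n);print(n,m["fovy"],m["cx"],m["cy"],np.round(m["cam_to_world"],4).tolist())
    cv2.imwrite(f"pics/{n}0.png",capture(n)[:,:,::-1])
E
```

```text
bench.py
pics
{'time_s': 0.0, 'qpos': array([-2.16694617e+00,  6.67263200e+00,  8.26375865e+01,  3.84800830e-04,
        9.07557287e+01, -2.16600319e+00]), 'joint_velocities': array([-0.06943875, -0.14912   , -0.04407193, -0.09916716,  0.01738443,
       -0.00295852]), 'joint_efforts': array([-2.39607485e-03, -7.21266031e+01, -6.22611737e+01,  7.77577632e-02,
        2.38535833e-02, -2.17692599e-05]), 'eef_pos': array([ 6.74784504e-01, -1.24778236e-05,  2.17902799e-01]), 'tool_rot': array([-1.79934115e+02, -2.87696259e-03,  8.99990602e+01]), 'contact_force': array([-0.29179896, -0.09070859, -0.60532061]), 'moment': array([0.02844718, 0.0358404 , 0.05321743]), 'grip_force': 0.0, 'gripper_width': 0.09269751655018929}
scene 48.04751232813971 292.4722047847407 204.27082876899462 [[0.2613, 0.6904, -0.6746, 1.2475], [0.9653, -0.1891, 0.1804, -0.1763], [-0.003, -0.6983, -0.7158, 0.8756], [0.0, 0.0, 0.0, 1.0]]
side 45.42799366626947 289.12513391106427 207.9551606234033 [[-0.9978, -0.0514, 0.0429, 0.4781], [-0.0669, 0.7606, -0.6458, 0.7364], [0.0006, -0.6472, -0.7623, 0.9803], [0.0, 0.0, 0.0, 1.0]]
wrist 58.29828068084892 276.8286799247668 208.55148608236547 [[1.0, -0.0009, -0.0008, 0.6753], [-0.0011, -0.9657, -0.2596, 0.0726], [-0.0006, 0.2596, -0.9657, 0.3844], [0.0, 0.0, 0.0, 1.0]]
```

View pics/scene0.png

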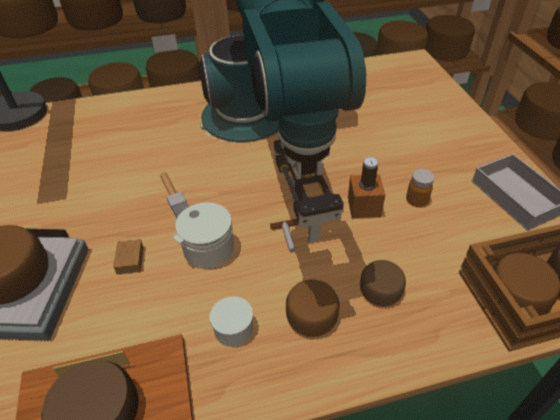

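View pics/side0.png

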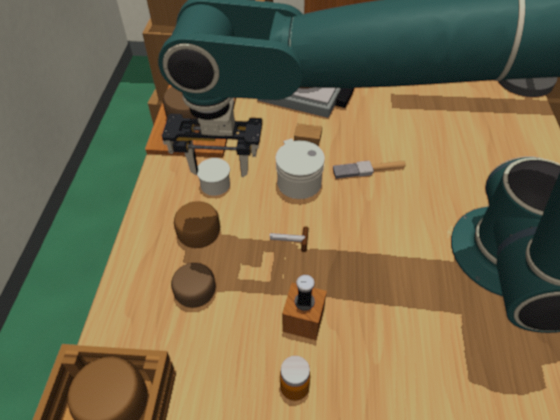

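View pics/wrist0.png

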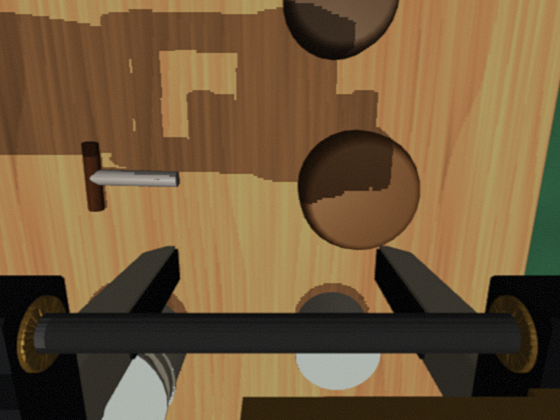

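The scene view shows the tub lid near (204,223) with its grey spot near (195,214), and the gauge dial near (371,163). In the side view they are at about (300,160), (312,153) and (305,285). I'll enlarge both to get accurate pixels.

```bash
cat > h.py <<'E'
import numpy as np, cv2
from bench import ctrl, capture, camera_model, sense
def ray(m,u,v):
    f=210/np.tan(np.radians(m["fovy"])/2); T=np.array(m["cam_to_world"])
    d=T[:3,:3]@np.array([(u-m["cx"])/f,(v-m["cy"])/f,1]); return T[:3,3],d/np.linalg.norm(d)
def tri(obs):
    A=np.zeros((3,3));b=np.zeros(3);R=[]
    for m,u,v in obs:
        o,d=ray(m,u,v);P=np.eye(3)-np.outer(d,d);A+=P;b+=P@o;R.append((P,o))
    x=np.linalg.solve(A,b);return x,[float(np.linalg.norm(P@(x-o)))for P,o in R]
def atz(m,u,v,z):
    o,d=ray(m,u,v);return o+d*(z-o[2])/d[2]
def proj(m,p):
    f=210/np.tan(np.radians(m["fovy"])/2); T=np.array(m["cam_to_world"])
    c=T[:3,:3].T@(np.asarray(p)-T[:3,3]);return [m["cx"]+f*c[0]/c[2],m["cy"]+f*c[1]/c[2]]
E
python3 - <<'E'
import cv2,numpy as np
a=cv2.imread("pics/scene0.png");b=cv2.imread("pics/side0.png")
def c(i,x,y,w=80,h=60):return cv2.resize(i[y:y+h,x:x+w],(400,300),interpolation=cv2.INTER_CUBIC)
cv2.imwrite("pics/z0.png",np.vstack([np.hstack([c(a,165,200),c(a,335,155)]),np.hstack([c(b,265,130),c(b,265,270)])]))
E
```

```text
(no output)
```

View pics/z0.png

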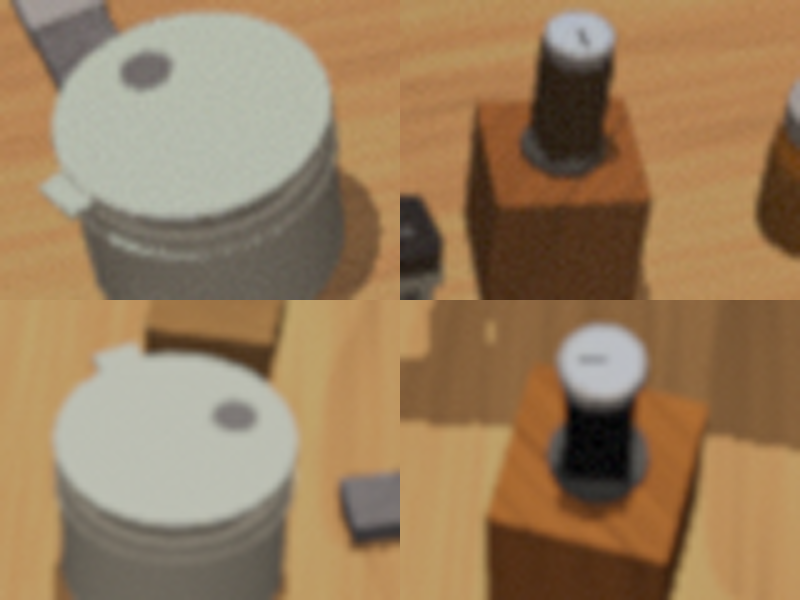

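```bash
python3 - <<'E'
from h import *
a=camera_model("scene");b=camera_model("side")
P={"lid":((203.3,223),(300.1,157.9)),"spot":((194.2,214),(311.8,153.2)),"head":((371,162.2),(305.6,282.2)),
"c--":((350,175.6),(326.4,291.6)),"c-+":((380,175),(319,323)),"c++":((384.6,196),(283,313)),"c+-":((353,196),(292.4,283))}
for k,(p,q) in P.items():
    x,r=tri([(a,p[0]-.4,p[1]-.4),(b,q[0]-.4,q[1]-.4)]);print(k,x.round(4),np.round(r,4))
E
```

```text
lid [ 0.5121 -0.1869  0.0917] [0.0008 0.0008]
spot [ 0.4829 -0.203   0.0952] [0.0012 0.0012]
head [0.4811 0.2191 0.1531] [0.0003 0.0003]
c-- [0.4366 0.1907 0.0777] [0.0015 0.0015]
c-+ [0.4511 0.2641 0.0765] [0.0004 0.0004]
c++ [0.5238 0.2463 0.0757] [0.0002 0.0002]
c+- [0.5075 0.1735 0.0769] [0.0025 0.0025]
```

The rows are not in the units I measure in: shifts go in shares of 0.75 m and turns go in shares of 120 degrees. I convert before sending: -0.0187 m / 0.75 = -0.0249, -0.0163 m / 0.75 = -0.0217.

Call:
step_hand:
  rows: "0,-0.0249,-0.0217,0.0024,0,0,0 | 0,-0.0249,-0.0217,0.0024,0,0,0 | 0,-0.0249,-0.0217,0.0024,0,0,0 | 0,-0.0249,-0.0217,0.0024,0,0,0 | 0,-0.0249,-0.0217,0.0024,0,0,0 | 0,-0.0249,-0.0217,0.0024,0,0,0 | 0,-0.0249,-0.0217,0.0024,0,0,0 | 0,-0.0249,-0.0217,0.0024,0,0,0 | 0,-0.0249,-0.0217,0.0024,0,0,0 | 0,-0.0249,-0.0217,0.0024,0,0,0 | 0,0,0,0,0,0,0 | 0,0,0,0,0,0,0 | 0,0,0,0,0,0,0"

```text
time_s: 1.45
eef_pos: [0.5124, -0.1866, 0.2006]
tool_rot: [180.0, -0.0, 90.0]
contact_force: [0.4, -0.0, -1.0]
gripper_width: 0.0003
grip_force: 0.0
```

```bash
python3 - <<'E'
from h import *
m=camera_model("wrist");i=capture("wrist")
print(sense()["contact_force"])
np.save("pics/w1.npy",m["cam_to_world"]);cv2.imwrite("pics/w1.png",i[:,:,::-1])
E
```

```text
[ 0.18374305 -0.41667426  0.06509545]
```

View pics/w1.png

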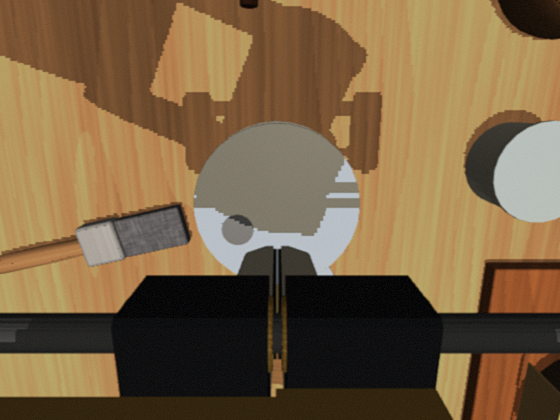

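The wrist view shows the lid disc from u=193 to 359 with its top edge at v=122, the spot at (237,230), and the closed fingertips below the lid's image centre.

```bash
python3 - <<'E'
from h import *
m=camera_model("wrist")
a=camera_model("scene");b=camera_model("side")
for z in (.092,.096):
  print(z,"spot",atz(m,237,230,z).round(4),"top",atz(m,276,122,z).round(4),"L",atz(m,193,203,z).round(4),"R",atz(m,359,203,z).round(4))
print(tri([(a,193.8,213.6),(b,311.4,152.8),(m,237,230)]))
E
```

```text
0.092 spot [ 0.4822 -0.2048  0.092 ] top [ 0.5122 -0.124   0.092 ] L [ 0.4496 -0.1834  0.092 ] R [ 0.5747 -0.1835  0.092 ]
0.096 spot [ 0.4826 -0.2035  0.096 ] top [ 0.5122 -0.1238  0.096 ] L [ 0.4506 -0.1824  0.096 ] R [ 0.5738 -0.1825  0.096 ]
(array([ 0.48272871, -0.20329948,  0.09515639]), [0.0009764141915651578, 0.0013913707718624898, 0.0005013716202255729])
```

To row units: 0.02 m / 0.75 = 0.0267, 0.013 m / 0.75 = 0.0173.

Call:
step_hand:
  rows: "0,0.0003,0,0.0173,0,0,0 | 0,0.0003,0,0.0267,0,0,0 | 0,0.0003,0,0.0267,0,0,0 | 0,0.0003,0,0.0267,0,0,0 | 0,0,0,0.0173,0,0,0 | 0,0,0,0.008,0,0,0 | 0,0,0,0,0,0,0 | 0,0,0,0,0,0,0"

```text
time_s: 2.3
eef_pos: [0.5124, -0.1863, 0.1093]
tool_rot: [180.0, 0.0, 90.0]
contact_force: [0.2, 0.2, -1.0]
gripper_width: 0.0005
grip_force: 0.0
```

Call:
step_hand:
  rows: "0,0,0,0.0027,0,0,0 | 0,0,0,0.0027,0,0,0 | 0,0,0,0.0027,0,0,0 | 0,0,0,0.0027,0,0,0 | 0,0,0,0.0013,0,0,0 | 0,0,0,0.0013,0,0,0 | 0,0,0,0.0013,0,0,0"

```text
time_s: 3.0
eef_pos: [0.512, -0.1862, 0.0976]
tool_rot: [180.0, -0.0, 90.0]
contact_force: [0.3, 0.1, 0.1]
gripper_width: 0.0006
grip_force: 0.0
```

To row units: 0.001 m / 0.75 = 0.0013.

Call:
step_hand:
  rows: "0,0,0,0.0013,0,0,0 | 0,0,0,0.0013,0,0,0 | 0,0,0,0.0013,0,0,0 | 0,0,0,0.0013,0,0,0"

```text
time_s: 3.4
eef_pos: [0.5125, -0.1865, 0.0949]
tool_rot: [179.9, 0.0, 90.0]
contact_force: [-3.5, 0.6, 14.4]
gripper_width: 0.0005
grip_force: 7.2
```

Call:
step_hand:
  rows: "0,0,0,0.0013,0,0,0 | 0,0,0,0.0013,0,0,0 | 0,0,0,0.0013,0,0,0 | 0,0,0,0,0,0,0"

```text
time_s: 3.8
eef_pos: [0.5124, -0.1863, 0.0915]
tool_rot: [179.9, 0.0, 90.0]
contact_force: [-1.0, 1.4, 6.0]
gripper_width: 0.0003
grip_force: 3.2
```

To row units: 0.001 m / 0.75 = 0.0013.

Call:
step_hand:
  rows: "0,0,0,0.0013,0,0,0 | 0,0,0,0.0013,0,0,0 | 0,0,0,0.0013,0,0,0 | 0,0,0,0.0013,0,0,0 | 0,0,0,0,0,0,0"

```text
time_s: 4.3
eef_pos: [0.5124, -0.1864, 0.0873]
tool_rot: [179.9, 0.0, 90.0]
contact_force: [0.9, -1.5, 4.6]
gripper_width: 0.0008
grip_force: 1.9
```

Call:
step_hand:
  rows: "0,0,0,0.0013,0,0,0 | 0,0,0,0.0013,0,0,0 | 0,0,0,0,0,0,0"

```text
time_s: 4.6
eef_pos: [0.5125, -0.1864, 0.0852]
tool_rot: [179.9, 0.0, 90.0]
contact_force: [0.1, -0.2, 5.1]
gripper_width: 0.0005
grip_force: 2.5
```

Call:
step_hand:
  rows: "0,0,0,0.0007,0,0,0 | 0,0,0,0,0,0,0"

```text
time_s: 4.8
eef_pos: [0.5125, -0.1864, 0.0852]
tool_rot: [179.9, 0.0, 90.0]
contact_force: [-1.4, 0.3, 11.0]
gripper_width: 0.0001
grip_force: 5.3
```

Call:
step_hand:
  rows: "0,0,0,0.0007,0,0,0 | 0,0,0,0,0,0,0"

```text
time_s: 5.0
eef_pos: [0.5125, -0.1864, 0.0852]
tool_rot: [179.9, 0.0, 90.0]
contact_force: [-4.7, 1.5, 16.4]
gripper_width: 0.0007
grip_force: 7.9
```

To row units: -0.04 m / 0.75 = -0.0533, -0.025 m / 0.75 = -0.0333.

Call:
step_hand:
  rows: "0,0,0,-0.0067,0,0,0 | 0,0,0,-0.0333,0,0,0 | 0,0,0,-0.0533,0,0,0 | 0,0,0,-0.0533,0,0,0 | 0,0,0,-0.0533,0,0,0 | 0,0,0,-0.0133,0,0,0 | 0.093,0.02,-0.0032,0,0,0,0 | 0.093,0.032,-0.0032,0,0,0,0 | 0.093,0.032,-0.0032,0,0,0,0 | 0.093,0.032,-0.0032,0,0,0,0 | 0.093,0.032,-0.0032,0,0,0,0 | 0.093,0.032,-0.0032,0,0,0,0 | 0.093,0.032,-0.0032,0,0,0,0 | 0.093,0.032,-0.0032,0,0,0,0 | 0.093,0.032,-0.0032,0,0,0,0 | 0.093,0.032,-0.0032,0,0,0,0 | 0.093,0.032,-0.0032,0,0,0,0 | 0.093,0.032,-0.0032,0,0,0,0 | 0.093,0.032,-0.0032,0,0,0,0 | 0.093,0.004,0,0,0,0,0"

```text
time_s: 7.0
eef_pos: [0.4796, 0.1221, 0.2417]
tool_rot: [-179.9, -0.0, 90.1]
contact_force: [0.2, 0.2, -0.6]
gripper_width: 0.093
grip_force: 0.0
```

Call:
step_hand:
  rows: "0.093,0,0,0,0,0,0 | 0.093,0,0,0,0,0,0 | 0.093,0,0,0,0,0,0"

```text
time_s: 7.3
eef_pos: [0.4808, 0.1191, 0.2433]
tool_rot: [-180.0, 0.0, 89.9]
contact_force: [-0.5, 0.2, -0.8]
gripper_width: 0.0929
grip_force: 0.0
```

```bash
python3 - <<'E'
from h import *
m=camera_model("wrist");i=capture("wrist")
s=capture("side")
np.save("pics/w2.npy",m["cam_to_world"]);cv2.imwrite("pics/w2.png",i[:,:,::-1])
s=cv2.cvtColor(s,cv2.COLOR_RGB2BGR)
cv2.imwrite("pics/s2.png",s)
u,v=proj(m,(.481,.219,.11));print(u,v)
x=int(np.clip(u-50,0,460));y=int(np.clip(v-60,0,300));print(x,y)
A=cv2.resize(i[y:y+150,x:x+100,::-1],(400,600),interpolation=cv2.INTER_CUBIC)
B=cv2.resize(s[130:205,260:340],(400,375),interpolation=cv2.INTER_CUBIC)
B=np.vstack([B,np.zeros((225,400,3),np.uint8)])
cv2.imwrite("pics/z2.png",np.hstack([A,B]))
E
```

```text
276.4901800027619 69.61170289321629
226 9
```

View pics/z2.png

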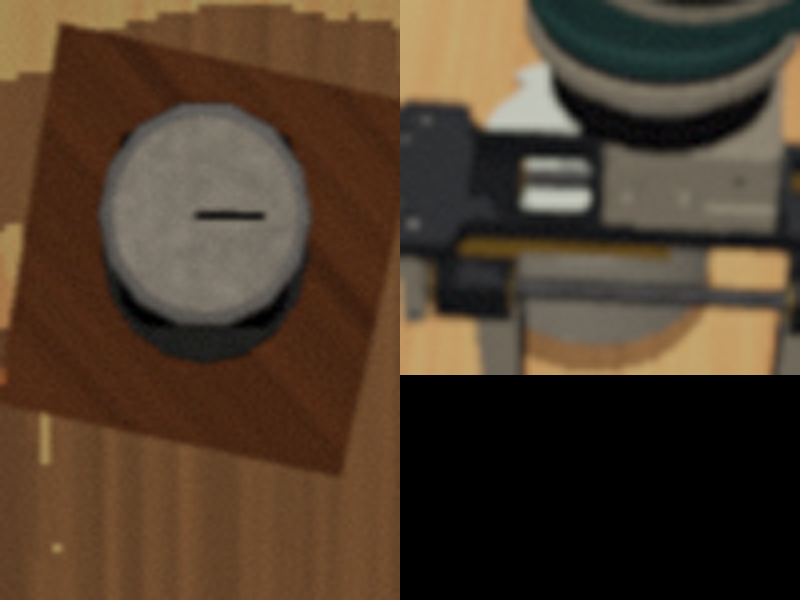

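```bash
python3 - <<'E'
from h import *
m=camera_model("wrist");a=camera_model("scene");b=camera_model("side")
print(atz(m,276.8,61.6,.155), tri([(m,276.8,61.6),(a,370.6,161.8),(b,305.2,281.8)]))
# grip corners top at z .146
print(atz(m,226+124/4-.4,9+138/4-.4,.146),atz(m,226+290/4-.4,9+138/4-.4,.146))
c=(0.481,.219)
for dx,dy in((-.014,.014),(.014,.014),(-.014,-.014),(.014,-.014)):print([proj(m,(c[0]+dx,c[1]+dy,z)) for z in(.086,.146)])
# collar bottom edge crop y=360 -> z .08..086
print(atz(m,276.8,9+360/4-.4,.086), atz(m,276.8,9+325/4-.4,.146))
# stand corners
print([atz(m,226+x/4-.4,9+y/4-.4,.08).round(4) for x,y in((62,23),(340,475),(0,400))])
E
```

```text
[0.48137535 0.21978057 0.155     ] (array([0.48122717, 0.21942164, 0.15333922]), [0.0005583669142873372, 0.0006577156646624377, 0.00015106669904493258])
[0.4682904  0.23205011 0.146     ] [0.49523027 0.23199654 0.146     ]
[[np.float64(258.8263025021478), np.float64(54.13841610110015)], [np.float64(254.58673685312237), np.float64(41.52261118834497)]]
[[np.float64(293.72315001838274), np.float64(54.06369240293796)], [np.float64(297.76444633359176), np.float64(41.42987607086076)]]
[[np.float64(259.31892598762795), np.float64(90.67470866390295)], [np.float64(255.3154645728082), np.float64(86.8428045930907)]]
[[np.float64(293.39568747378627), np.float64(90.60238013852316)], [np.float64(297.24466670779475), np.float64(86.75372646394561)]]
[0.48135092 0.19871837 0.086     ] [0.48134335 0.2030539  0.146     ]
[array([0.453 , 0.2634, 0.08  ]), array([0.5103, 0.1751, 0.08  ]), array([0.438 , 0.1908, 0.08  ])]
```

To row units: 0.0244 m / 0.75 = 0.0325, 0.02 m / 0.75 = 0.0267.

Call:
step_hand:
  rows: "0.093,0.016,0.0001,0,0,0,0 | 0.093,0.0267,0.0001,0,0,0,0 | 0.093,0.0325,0.0001,0,0,0,0 | 0.093,0.032,0.0003,0,0,0,0 | 0.093,0.0267,0.0003,0,0,0,0 | 0.093,0,0,0.0133,0,0,0 | 0.093,0,0,0.032,0,0,0 | 0.093,0,0,0.032,0,0,0 | 0.093,0,0,0.032,0,0,0 | 0.093,0,0,0.032,0,0,0 | 0.093,0,0,0.0267,0,0,0 | 0.093,0,0,0.016,0,0,0 | 0.093,0,0,0.008,0,0,0 | 0.093,0,0,0,0,0,0 | 0.093,0,0,0,0,0,0 | 0.093,0,0,0,0,0,0"

```text
time_s: 9.0
eef_pos: [0.4819, 0.2204, 0.1006]
tool_rot: [179.9, -0.0, 90.0]
contact_force: [-0.8, 0.0, 0.5]
gripper_width: 0.093
grip_force: 0.0
```

To row units: 0.001 m / 0.75 = 0.0013.

Call:
step_hand:
  rows: "0.06,0,0,0.0013,0,0,0 | 0.045,0,0,0,0,0,0 | 0.035,0,0,0,0,0,0 | 0.03,0,0,0,0,0,0 | 0.02,0,0,0,0,0,0 | 0.02,0,0,0,0,0,0 | 0.02,0,0,0,0,0,0 | 0.02,0,0,0,0,0,0 | 0.02,0,0,0,0,0,0"

```text
time_s: 9.9
eef_pos: [0.4815, 0.2202, 0.0986]
tool_rot: [-180.0, -0.0, 90.0]
contact_force: [-0.2, -0.0, 0.2]
gripper_width: 0.0328
grip_force: 30.0
```

Call:
step_hand:
  rows: "0.0,0,0,0,0,0,0 | 0.0,0,0,0,0,0,0 | 0.0,0,0,0,0,0,0 | 0.0,0,0,0,0,0,0"

```text
time_s: 10.3
eef_pos: [0.4815, 0.2202, 0.0986]
tool_rot: [-180.0, -0.0, 90.0]
contact_force: [0.3, -0.3, -0.7]
gripper_width: 0.0335
grip_force: 30.0
```

```bash
python3 - <<'E'
from h import *
i=capture("scene")[:,:,::-1];w=capture("wrist")[:,:,::-1];s=capture("side")[:,:,::-1]
for n,q in (("scene",i),("side",s)):print(n,proj(camera_model(n),(.4815,.2195,.12)))
A=cv2.resize(i[140:220,330:410],(400,400),interpolation=cv2.INTER_CUBIC)
B=cv2.resize(s[250:330,265:345],(400,400),interpolation=cv2.INTER_CUBIC)
W=cv2.resize(w[150:350,100:500],(400,200));V=cv2.resize(s[130:170,260:340],(400,200),interpolation=cv2.INTER_CUBIC)
cv2.imwrite("pics/z3.png",np.vstack([np.hstack([A,B]),np.hstack([W,V])]))
E
```

```text
scene [np.float64(369.34030247116334), np.float64(172.5031535429587)]
side [np.float64(304.70759718739055), np.float64(290.83589827445195)]
```

View pics/z3.png

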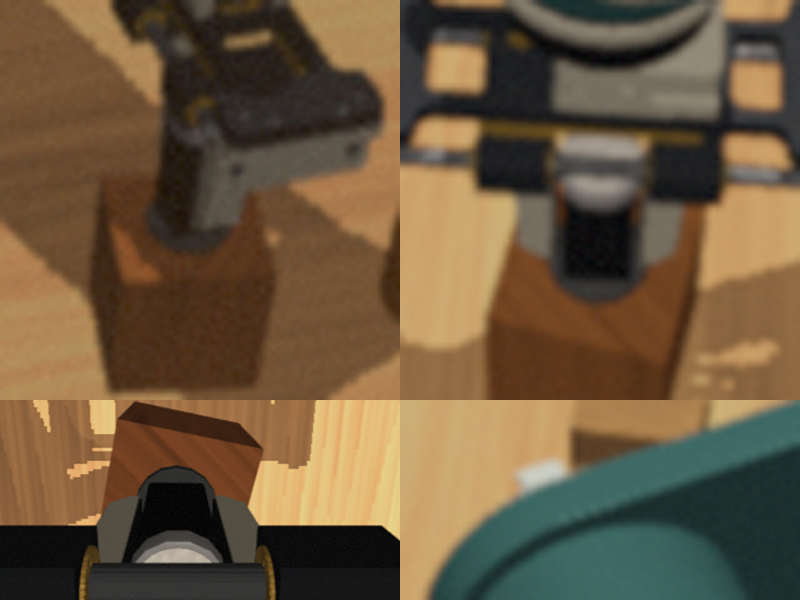

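The crops show the fingers closed around the grip inside the stand, with the faces aligned. The opening reads 33 mm for a 28 mm grip, so I'll zoom in on what the fingers actually touch.

```bash
python3 - <<'E'
from h import *
w=capture("wrist")[:,:,::-1]
s=np.mean([capture("side").astype(float) for _ in range(4)],0)[:,:,::-1]
A=cv2.resize(w[215:350,180:360],(800,600),interpolation=cv2.INTER_CUBIC)[:,:]
A=cv2.resize(A,(400,300),interpolation=cv2.INTER_AREA);A=cv2.resize(w[210:330,190:350],(400,300),interpolation=cv2.INTER_CUBIC)
B=cv2.resize(s[272:317,280:340],(400,300),interpolation=cv2.INTER_CUBIC)
o=np.hstack([A.astype(float),B]);o=255*(np.clip(o,0,255)/255)**.5
cv2.imwrite("pics/z4.png",cv2.resize(o,(800,300)))
E
```

```text
[ WARN:0@1.710] global loadsave.cpp:1063 imwrite_ Unsupported depth image for selected encoder is fallbacked to CV_8U.
```

View pics/z4.png

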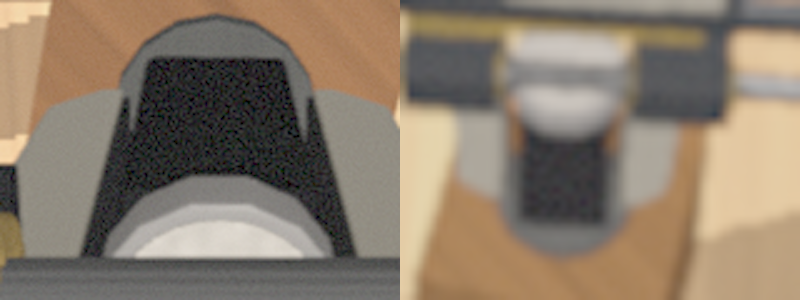

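The gap beside the grip shows the fingers bearing on the 34 mm dial head rather than on the grip. I'll re-grip at another height and see whether the width changes.

To row units: -0.006 m / 0.75 = -0.008.

Call:
step_hand:
  rows: "0.05,0,0,0,0,0,0 | 0.05,0,0,0,0,0,0 | 0.05,0,0,-0.008,0,0,0 | 0.05,0,0,-0.008,0,0,0 | 0.02,0,0,0,0,0,0 | 0,0,0,0,0,0,0 | 0,0,0,0,0,0,0 | 0,0,0,0,0,0,0"

```text
time_s: 11.5
eef_pos: [0.4815, 0.2202, 0.1106]
tool_rot: [-180.0, -0.0, 90.0]
contact_force: [-1.2, -0.0, 1.7]
gripper_width: 0.0331
grip_force: 30.0
```

Call:
step_hand:
  rows: "0.05,0,0,0,0,0,0 | 0.05,0,0,0,0,0,0 | 0.05,0,0,0.0133,0,0,0 | 0.05,0,0,0.0133,0,0,0 | 0.02,0,0,0,0,0,0 | 0,0,0,0,0,0,0 | 0,0,0,0,0,0,0 | 0,0,0,0,0,0,0"

```text
time_s: 12.3
eef_pos: [0.4816, 0.2202, 0.0908]
tool_rot: [180.0, -0.0, 90.0]
contact_force: [-0.5, 0.4, -1.1]
gripper_width: 0.0324
grip_force: 30.0
```

To row units: -0.02 m / 0.75 = -0.0267, -0.015 m / 0.75 = -0.02.

Call:
step_hand:
  rows: "0.06,0,0,0,0,0,0 | 0.06,0,0,0,0,0,0 | 0.06,0,0,-0.0267,0,0,0 | 0.06,0,0,-0.0267,0,0,0 | 0.06,0,0,-0.02,0,0,0 | 0.06,0,0,0,0,0,0 | 0.03,0,0,0,0,0,0 | 0.0,0,0,0,0,0,0 | 0.0,0,0,0,0,0,0 | 0.0,0,0,0,0,0,0"

```text
time_s: 13.3
eef_pos: [0.4813, 0.2201, 0.145]
tool_rot: [-179.9, 0.0, 90.0]
contact_force: [0.5, 0.3, -1.4]
gripper_width: 0.0332
grip_force: 30.1
```

Call:
step_hand:
  rows: "0,0,0,0,0,0,0 | 0,0,0,0,0,0,0"

```text
time_s: 13.5
eef_pos: [0.4814, 0.2202, 0.1453]
tool_rot: [-180.0, 0.0, 90.0]
contact_force: [0.7, 0.0, -1.1]
gripper_width: 0.0331
grip_force: 30.0
```

The tips on the head also read 33 mm, so a vertical grasp always stops on the wider dial head. Tilting the tool 38° about its closing axis lets the fingers go past the head and hold the square grip itself.

To row units: -0.02 m / 0.75 = -0.0267, -0.017 m / 0.75 = -0.0227, 7 degrees / 120 = 0.0583.

Call:
step_hand:
  rows: "0.093,0,0,0,0,0,0 | 0.093,0,0,0,0,0,0 | 0.093,0,0,-0.0133,0,0,0 | 0.093,0,0,-0.0267,0,0,0 | 0.093,-0.0107,0,-0.0227,0,0,0 | 0.093,-0.0267,0,0,0,0,0 | 0.093,-0.0267,0,0,0,0,0 | 0.093,-0.0199,0,0,0,0,0 | 0.093,0,0,0,0,0.0333,0 | 0.093,0,0,0,0,0.05,0 | 0.093,0,0,0,0,0.0583,0 | 0.093,0,0,0,0,0.0583,0 | 0.093,0,0,0,0,0.0583,0 | 0.093,0,0,0,0,0.0417,0 | 0.093,0,0,0,0,0.0167,0 | 0.093,0,0,0,0,0,0 | 0.093,0,0,0,0,0,0 | 0.093,0,0,0,0,0,0"

```text
time_s: 15.3
eef_pos: [0.4816, 0.1574, 0.1932]
tool_rot: [179.9, -37.9, 90.1]
contact_force: [-0.6, 0.2, -0.7]
gripper_width: 0.0932
grip_force: 0.0
```

```bash
python3 - <<'E'
from h import *
from scipy.spatial.transform import Rotation as R
s=sense();r=R.from_euler("xyz",s["tool_rot"],degrees=True).as_matrix()
print(s["qpos"],s["eef_pos"],r[:,2],r[:,1],r.T@(np.array([.4815,.2312,.098])-s["eef_pos"]))
E
```

```text
[ -6.41242112 -15.93433436 112.1400028   37.6711204   89.00226702
  -8.9208197 ] [0.48162697 0.15744568 0.19320509] [ 4.31057659e-04  6.14833919e-01 -7.88656494e-01] [9.99999375e-01 5.48698226e-04 9.74335057e-04] [-0.00036831 -0.00017926  0.12043072]
```

To row units: 0.02 m / 0.75 = 0.0267, 0.018 m / 0.75 = 0.024.

Call:
step_hand:
  rows: "0.093,-0.0004,0,0.0133,0,0,0 | 0.093,0,0,0.0267,0,0,0 | 0.093,0,0,0.0267,0,0,0 | 0.093,0,0,0.0267,0,0,0 | 0.093,0,0,0.0267,0,0,0 | 0.093,0,0,0.024,0,0,0 | 0.093,0,0,0.0133,0,0,0 | 0.093,0,0,0.0032,0,0,0 | 0.093,0,0,0,0,0,0 | 0.05,0,0,0,0,0,0 | 0.04,0,0,0,0,0,0"

```text
time_s: 16.4
eef_pos: [0.4819, 0.2309, 0.0982]
tool_rot: [179.9, -38.0, 90.0]
contact_force: [-0.6, 0.2, -0.2]
gripper_width: 0.0814
grip_force: 0.0
```

Call:
step_hand:
  rows: "0.035,0,0,0,0,0,0 | 0.02,0,0,0,0,0,0 | 0,0,0,0,0,0,0 | 0,0,0,0,0,0,0 | 0,0,0,0,0,0,0"

```text
time_s: 16.9
eef_pos: [0.4815, 0.2311, 0.0976]
tool_rot: [-180.0, -38.0, 90.0]
contact_force: [-0.1, 0.8, -0.3]
gripper_width: 0.0413
grip_force: 0.0
```

Call:
step_hand:
  rows: "0,0,0,0,0,0,0 | 0,0,0,0,0,0,0 | 0,0,0,0,0,0,0 | 0,0,0,0,0,0,0"

```text
time_s: 17.3
eef_pos: [0.4815, 0.2312, 0.0975]
tool_rot: [-180.0, -38.0, 90.0]
contact_force: [-0.6, 0.2, -1.2]
gripper_width: 0.0276
grip_force: 30.0
```

Opening 27.6 mm, so the square grip is now held. Next I'll lift it straight up.

The rows are not in the units I measure in: shifts go in shares of 0.75 m and turns go in shares of 120 degrees. I convert before sending: -0.0158 m / 0.75 = -0.0211, 0.0123 m / 0.75 = 0.0164.

Call:
step_hand:
  rows: "0,0.0041,0,-0.0052,0,0,0 | 0,0.0083,0,-0.0105,0,0,0 | 0,0.0083,0,-0.0105,0,0,0 | 0,0.0123,0,-0.0157,0,0,0 | 0,0.0164,0,-0.0211,0,0,0 | 0,0.0164,0,-0.0211,0,0,0 | 0,0.0164,0,-0.0211,0,0,0 | 0,0.0164,0,-0.0211,0,0,0 | 0,0.0083,0,-0.0105,0,0,0 | 0,0,0,0,0,0,0 | 0,0,0,0,0,0,0"

```text
time_s: 18.4
eef_pos: [0.4814, 0.2311, 0.2272]
tool_rot: [-180.0, -38.0, 90.0]
contact_force: [0.2, 0.2, -1.6]
gripper_width: 0.0276
grip_force: 30.0
```

```bash
python3 - <<'E'
from h import *
i=capture("scene")[:,:,::-1];s=capture("side")[:,:,::-1]
cv2.imwrite("pics/scene5.png",i);cv2.imwrite("pics/side5.png",s)
A=cv2.resize(i[195:275,160:240],(400,400),interpolation=cv2.INTER_CUBIC)
C=cv2.resize(s[120:200,260:340],(400,400),interpolation=cv2.INTER_CUBIC)
D=cv2.resize(i[100:200,300:500],(400,200),interpolation=cv2.INTER_CUBIC)
E=cv2.resize(s[200:350,200:500],(400,200))
cv2.imwrite("pics/z5.png",np.vstack([np.hstack([A,C]),np.hstack([D,E])]))
E
```

```text
(no output)
```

View pics/z5.png

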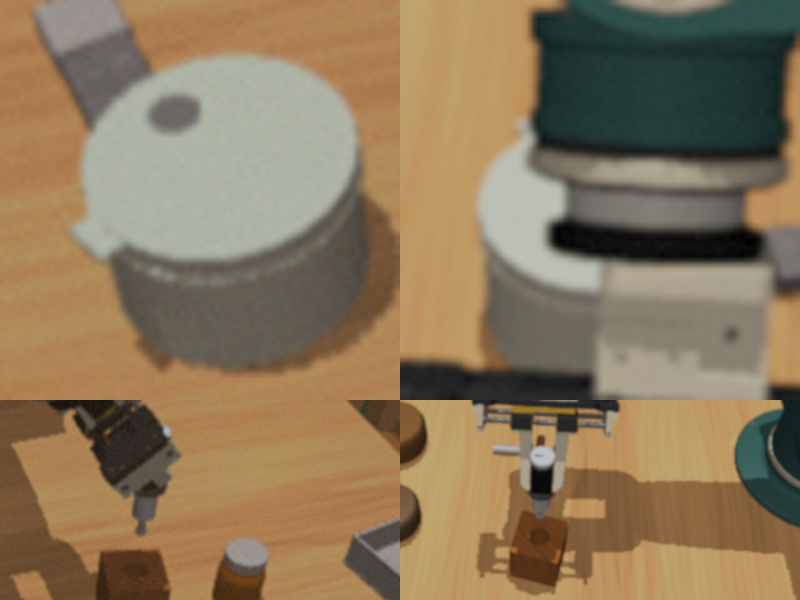

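The crops show the lid flush on the rim, with the spot at scene pixel (194.6,217.2). The gauge is hanging upright, clear of the stand, with its foot at about scene (370,165) and side (305.8,284.8).

```bash
python3 - <<'E'
from h import *
a=camera_model("scene");b=camera_model("side")
print(atz(a,194.6,217.2,.085),atz(a,203.6,226.3,.085))
print(tri([(a,369.7,164.8),(b,305.5,284.5)]))
for m in(a,b):print(proj(m,(.4815,.2195,.1417)),proj(m,(.4826,-.2035,.085)))
E
```

```text
[ 0.48327281 -0.20359949  0.085     ] [ 0.51648486 -0.18747579  0.085     ]
(array([0.48016242, 0.21861298, 0.14298152]), [0.0005526844854211788, 0.0005526844854210621])
[np.float64(370.3849442369403), np.float64(165.64847892380476)] [np.float64(194.60797647276712), np.float64(216.9828975809239)]
[np.float64(304.97890611495484), np.float64(285.004953308036)] [np.float64(311.65911899687796), np.float64(155.21278964949332)]
```

To row units: -0.01773 m / 0.75 = -0.0236, -0.01385 m / 0.75 = -0.0185.

Call:
step_hand:
  rows: "0,-0.0084,0,-0.0065,0,0,0 | 0,-0.0168,0,-0.0131,0,0,0 | 0,-0.0236,0.0001,-0.0185,0,0,0 | 0,-0.0236,0.0001,-0.0185,0,0,0 | 0,-0.0236,0.0001,-0.0185,0,0,0 | 0,-0.0236,0.0001,-0.0185,0,0,0 | 0,-0.0236,0.0001,-0.0185,0,0,0 | 0,-0.0236,0.0001,-0.0185,0,0,0 | 0,-0.0236,0.0001,-0.0185,0,0,0 | 0,-0.0236,0.0001,-0.0185,0,0,0 | 0,-0.0236,0.0001,-0.0185,0,0,0 | 0,-0.0236,0.0001,-0.0185,0,0,0 | 0,-0.0236,0.0001,-0.0185,0,0,0 | 0,-0.0236,0.0001,-0.0185,0,0,0 | 0,-0.0236,0.0001,-0.0185,0,0,0 | 0,-0.0236,0.0001,-0.0185,0,0,0 | 0,-0.0236,0,-0.0185,0,0,0 | 0,-0.0236,0,-0.0185,0,0,0 | 0,-0.0236,0,-0.0185,0,0,0 | 0,-0.0173,0,-0.0135,0,0,0"

```text
time_s: 20.5
eef_pos: [0.4827, -0.1935, 0.2273]
tool_rot: [-180.0, -38.0, 89.9]
contact_force: [-0.1, -0.5, -1.9]
gripper_width: 0.0277
grip_force: 30.0
```

Call:
step_hand:
  rows: "0,0,0,0,0,0,0 | 0,0,0,0,0,0,0 | 0,0,0,0,0,0,0"

```text
time_s: 20.8
eef_pos: [0.4829, -0.1913, 0.2278]
tool_rot: [180.0, -38.0, 90.0]
contact_force: [0.4, -0.3, -1.1]
gripper_width: 0.0279
grip_force: 30.0
```

To row units: 0.0118 m / 0.75 = 0.0157, -0.0092 m / 0.75 = -0.0123.

Call:
step_hand:
  rows: "0,-0.0083,0,0.0105,0,0,0 | 0,-0.0123,0,0.0157,0,0,0 | 0,-0.0123,0,0.0157,0,0,0 | 0,-0.0083,0,0.0105,0,0,0 | 0,-0.0024,0,0.0032,0,0,0 | 0,0,0,0,0,0,0 | 0,0,0,0,0,0,0"

```text
time_s: 21.5
eef_pos: [0.483, -0.1919, 0.1751]
tool_rot: [180.0, -38.0, 90.0]
contact_force: [-0.7, 0.0, -1.4]
gripper_width: 0.028
grip_force: 30.0
```

```bash
cat > f.py <<'E'
from h import *
F=[];Z=[]
for k in range(6):
    capture("scene");s=sense();F.append(s["contact_force"]);Z.append(s["eef_pos"])
print(np.mean(F,0).round(2),np.std(F,0).round(2),np.mean(Z,0).round(4))
E
python3 f.py
```

```text
[-0.25  0.   -1.96] [0.43 0.46 0.33] [ 0.483  -0.1919  0.1752]
```

Call:
step_hand:
  rows: "0,-0.0016,0,0.0021,0,0,0 | 0,-0.0016,0,0.0021,0,0,0 | 0,-0.0016,0,0.0021,0,0,0 | 0,-0.0012,0,0.0016,0,0,0 | 0,-0.0008,0,0.0011,0,0,0 | 0,0,0,0,0,0,0 | 0,0,0,0,0,0,0"

```text
time_s: 22.5
eef_pos: [0.4829, -0.1916, 0.1663]
tool_rot: [180.0, -38.0, 90.0]
contact_force: [-0.6, -0.7, -0.1]
gripper_width: 0.028
grip_force: 30.0
```

```bash
python3 f.py
```

```text
[-0.   -1.08  0.35] [0.36 0.37 0.57] [ 0.4829 -0.1916  0.1663]
```

Call:
step_hand:
  rows: "0,-0.0008,0,0.0011,0,0,0 | 0,-0.0008,0,0.0011,0,0,0 | 0,-0.0008,0,0.0011,0,0,0 | 0,0,0,0,0,0,0 | 0,0,0,0,0,0,0"

```text
time_s: 23.3
eef_pos: [0.4829, -0.1916, 0.1632]
tool_rot: [180.0, -38.0, 90.0]
contact_force: [-0.7, -1.5, 2.0]
gripper_width: 0.0281
grip_force: 30.0
```

```bash
python3 f.py; python3 f.py
python3 - <<'E'
from h import *
a=camera_model("scene");b=camera_model("side")
i=capture("scene")[:,:,::-1];s=capture("side")[:,:,::-1]
cv2.imwrite("pics/scene6.png",i);cv2.imwrite("pics/side6.png",s)
print(proj(a,(.4828,-.2035,.085)),proj(b,(.4828,-.2035,.085)))
A=cv2.resize(i[150:250,150:230],(480,600),interpolation=cv2.INTER_CUBIC)
B=cv2.resize(s[100:200,285:338],(318,600),interpolation=cv2.INTER_CUBIC)
cv2.imwrite("pics/z6.png",np.hstack([A,B]))
E
```

```text
[-0.52 -1.75  1.27] [0.31 0.25 0.59] [ 0.4829 -0.1916  0.1632]
[-0.7  -1.61  1.79] [0.39 0.25 0.44] [ 0.4829 -0.1916  0.1632]
[np.float64(194.61858041472922), np.float64(217.04490337886494)] [np.float64(311.5813482348509), np.float64(155.2091430735905)]
```

View pics/z6.png

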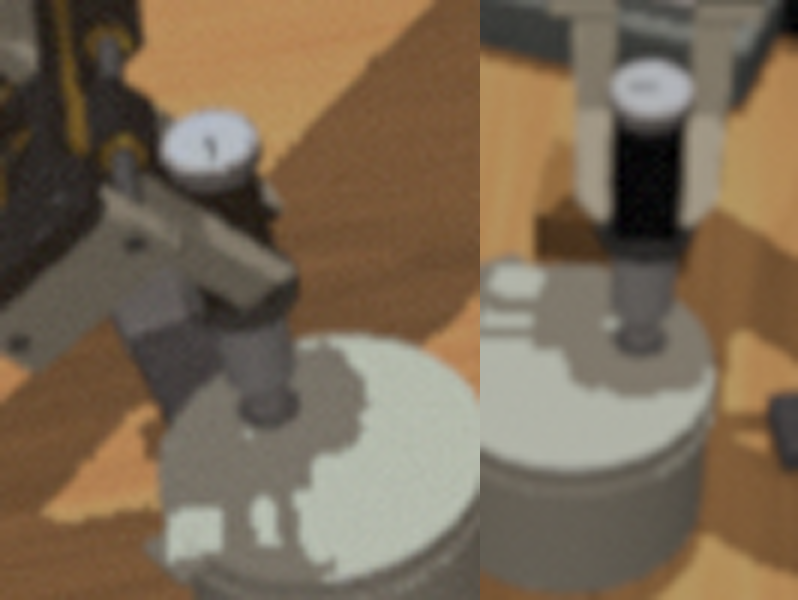

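```bash
python3 - <<'E'
from h import *
a=camera_model("scene");b=camera_model("side")
# head top centre, foot
print(tri([(a,150+210/6-.4,150+141/6-.4),(b,285+(652-480)/6-.4,100+87/6-.4)]))
print(tri([(a,150+269/6-.4,150+408/6-.4),(b,285+(639-480)/6-.4,100+341/6-.4)]))
E
python3 f.py
```

```text
(array([ 0.48311603, -0.20356699,  0.21938438]), [0.0006187544344079485, 0.0006187544344079055])
(array([ 0.48311958, -0.20345752,  0.08209917]), [0.0013061728617350487, 0.0013061728617349523])
[-0.79 -1.66  1.64] [0.33 0.41 0.28] [ 0.4829 -0.1915  0.1632]
```

```bash
python3 -c "
from bench import ctrl, capture, camera_model, sense
print(ctrl.close_job())"
```

```text
the job is handed in; nothing more can be done
None
```

I seated the larger tub's lid, and the gauge is held upright by its square grip with its foot on the grey spot, plunger about 7–8.5 mm of 16 mm in. The job is handed in; the grasp is tilted 38°, because pointing straight down the fingers closed on the wider dial head, which I gripped briefly in the stand before re-gripping.

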